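Seat the two proud sample tubes

TASK

Two of the eight tubes in the sparsely filled black rack in the middle of the bench stand higher than the rest, because they are not fully seated. With your fingertips press each of those two gently straight down until it is fully home, its cap level with the others, then withdraw. Do not touch the other six tubes, do not pull any tube up, and leave the jar, the pen and the label box where they are.

Things in the scene. Friction and masses are not known exactly. Their poses are not given: they have to be found in the camera images.
- rack: black plastic tube rack, 102 (its x) x 194 (its y) x 70 mm high, fixed to the bench; origin at the centre of its underside, z up. It has 4 x 8 round holes at 23 mm pitch and holds eight tubes on every other hole: two rows (x = -23 and +23 mm) of four (y = -69, -23, +23, +69 mm). The tubes meet a hard stop at the bottom: press them at 30 mm/s or slower
- tube_1: capped sample tube, one of eight alike, upright in one of the rack's eight places (which varies); 15 mm diameter, white cap 17 mm diameter, 20 mm high. Origin on its axis at the bottom end, z up; flat cap top 108 mm above the origin. Seated: origin 8 mm above the bench, on a hard stop; unseated: 14 to 24 mm higher. Slides only up and down, against about 3 N of friction, and stays where left
- tube_2: capped sample tube, one of eight alike, upright in one of the rack's eight places (which varies); 15 mm diameter, white cap 17 mm diameter, 20 mm high. Origin on its axis at the bottom end, z up; flat cap top 108 mm above the origin. Seated: origin 8 mm above the bench, on a hard stop; unseated: 14 to 24 mm higher. Slides only up and down, against about 3 N of friction, and stays where left
- tube_3: capped sample tube, one of eight alike, upright in one of the rack's eight places (which varies); 15 mm diameter, white cap 17 mm diameter, 20 mm high. Origin on its axis at the bottom end, z up; flat cap top 108 mm above the origin. Seated: origin 8 mm above the bench, on a hard stop; unseated: 14 to 24 mm higher. Slides only up and down, against about 3 N of friction, and stays where left
- tube_4: capped sample tube, one of eight alike, upright in one of the rack's eight places (which varies); 15 mm diameter, white cap 17 mm diameter, 20 mm high. Origin on its axis at the bottom end, z up; flat cap top 108 mm above the origin. Seated: origin 8 mm above the bench, on a hard stop; unseated: 14 to 24 mm higher. Slides only up and down, against about 3 N of friction, and stays where left
- tube_5: capped sample tube, one of eight alike, upright in one of the rack's eight places (which varies); 15 mm diameter, white cap 17 mm diameter, 20 mm high. Origin on its axis at the bottom end, z up; flat cap top 108 mm above the origin. Seated: origin 8 mm above the bench, on a hard stop; unseated: 14 to 24 mm higher. Slides only up and down, against about 3 N of friction, and stays where left
- tube_6: capped sample tube, one of eight alike, upright in one of the rack's eight places (which varies); 15 mm diameter, white cap 17 mm diameter, 20 mm high. Origin on its axis at the bottom end, z up; flat cap top 108 mm above the origin. Seated: origin 8 mm above the bench, on a hard stop; unseated: 14 to 24 mm higher. Slides only up and down, against about 3 N of friction, and stays where left
- tube_7: capped sample tube, one of eight alike, upright in one of the rack's eight places (which varies); 15 mm diameter, white cap 17 mm diameter, 20 mm high. Origin on its axis at the bottom end, z up; flat cap top 108 mm above the origin. Seated: origin 8 mm above the bench, on a hard stop; unseated: 14 to 24 mm higher. Slides only up and down, against about 3 N of friction, and stays where left
- tube_8: capped sample tube, one of eight alike, upright in one of the rack's eight places (which varies); 15 mm diameter, white cap 17 mm diameter, 20 mm high. Origin on its axis at the bottom end, z up; flat cap top 108 mm above the origin. Seated: origin 8 mm above the bench, on a hard stop; unseated: 14 to 24 mm higher. Slides only up and down, against about 3 N of friction, and stays where left
- jar: loose clear specimen jar with a white screw lid, 64 mm diameter, 66 mm high, beside the rack; origin at the centre of its underside
- pen: loose dark marker pen, 13 mm thick, 130 mm long along its y, lying beside the rack; origin on its underside, 42 mm from the rear end
- label_box: loose small cardboard box of labels, 60 (x) x 90 (y) x 40 mm high, at an end of the rack; origin at the centre of its underside
There are look-alikes about, which are no part of the job. Several things look just like the rack: the one meant starts farthest to the robot's right.

How it is judged:
By the outcome, as a careful person would: the job done as asked, in the order asked, and still so for the second after the job is handed in, with the robot touching nothing.
It also fails if it takes over 32 s, if anything falls off the work surface, if the arm or the gripper's body presses on something with over 40 N, if the wrist force passes 120 N, or if a joint passes its speed limit or range.

ROBOT

A 6-joint arm with a two-finger parallel gripper is mounted at the origin on the work surface. World frame = base frame: x ahead of the robot, y to its left, z up, the work surface at z = 0. Lengths are in mm, angles in rad, forces in N, time in s.
With the tool pointing down it reaches from about 350 to 775 mm from the base axis. Payload 7.3 kg.
Tool frame: the origin (TCP) lies on the front face of the gripper's body, between the roots of the fingers; the fingertips stand 66 mm ahead of it and the grasp point (between the pads) lies 47 mm ahead of it (bot.tip_extent is the distance from the TCP to the fingertips, in mm); z points along the fingers, y is the line along which they close (so a half turn about z gives the same grasp; the last joint's range is limited). The gripper opens to 92 mm and grips with 3 to 60 N. Pads are 19 mm wide; open, the fingers measure 130 mm over their backs; the gripper's body (75 mm by 190 mm) begins 47 mm behind the grasp point.
Start: joints at [-1.373, 0.342, 1.524, -0, 1.275, -0.146], TCP at [176.982, -494.283, 292.241] pointing down, gripper open.
Joint ranges: [-2.53, 2.53], [-0.77, 2.02], [0.04, 2.7], [-1, 4.14], [0.28, 2.66], [-3.11, 3.11]. Speed limits (rad/s): [2.57, 2.57, 3.14, 3.14, 3.14, 3.14].

INTERFACE

Orientations are given as [roll, pitch, yaw] about the fixed x, y, z axes, in that order (R = Rz(yaw) Ry(pitch) Rx(roll)).
In Python, from plant import readout, viewer, order, bot gives the robot as it stands.
- The arm moves only by the shell command python3 -m creep 'ROWS'. ROWS is text: rows parted by semicolons, each of 7 numbers parted by spaces: the shift along the world's x, y, z in m, then the turn, a rotation vector about the world's x, y, z in rad, then the opening in per cent of the stroke, from 0 (shut) to 100 (fully open). A call has 1 to 8 rows; each row shifts and turns the commanded pose from where the row before left it; what a row does not reach is not made up. A row lasts 1/12 s, in which the tool goes at most 41.7 mm and 7.16 degrees, less where a joint would pass 70% of its speed; a pose out of reach is approached as far as the arm can. A call is refused whole if a number of a shift passes 0.0417 or a number of a turn 0.125, either way. A call with a gripper value outside its range is refused whole. The fingers move at their own pace and stop on an object; the grip force is fixed at half the most. Time passes only in rows, so rows that do not move let the fingers close. It gives the time, the measured TCP pose, the force, the opening and the grip force at its end, in the units of the state.
- readout.get_obs(): the state, without advancing time (a new reading comes with each control period).
- viewer.capture(name): name is "scene" or "top" or "wrist"; returns the picture (384x512x3 uint8, red, green, blue); there is no depth.
- viewer.camera_info(name): a dict with "fx", "fy", "cx", "cy" (pixels), "origin" and "rotation" of the camera in the world. Camera axes: x right, y up, looking along -z (the intrinsics and any distortion apply to the point x, -y, -z); pixel columns grow to the right and rows downward; lengths in mm; the calibration is good to about 2 mm. A picture is of the moment at which its call begins: read the wrist's pose just before it. camera_info takes no time and is no camera call; for the wrist camera it gives the pose at the moment of the call.
- order.close_job(): hands the job in; it is judged then, once.
The state is a dict: "time": time; "joint_positions": joint angles; "dq": joint speeds; "tau": joint torques, N m; "tool_pos": TCP position; "tcp_rot": TCP orientation; "contact_force": force on the tool from outside, world axes, zero at the start; "moment": the same for the moment, N m; "grip_width": finger opening in mm; "finger_force": force on a finger pad.
Only numpy, scipy, OpenCV 4.12 (cv2) and the standard library are available. Lean on these libraries where they do the work, as an engineer would, in place of code of your own. Each camera call takes 0.05 s, during which the arm holds its last target. There are 200 camera calls.

## Working session

There is one attempt and no reset: what is moved stays moved. The work goes in short steps, Python scripts to look and compute and a shell command to move; the robot and the scene stay as the last step left them, time stands still between calls to the robot, and variables do not carry over. Pictures are saved under pics/ and viewed, at most 10 in all, crops included, and the job is handed in when it is done.

```bash
mkdir -p pics; python3 - <<'E'
from plant import readout, viewer, order, bot
import cv2
o=readout.get_obs();print(o['time'],o['tool_pos'],o['tcp_rot'],o['grip_width'],bot.tip_extent)
for n in("scene","top"):
    i=viewer.camera_info(n);print(n,i)
    cv2.imwrite(f"pics/{n}0.png",viewer.capture(n)[:,:,::-1])
E
```

```text
0.0 [ 176.90334806 -493.94958995  291.51273806] [-3.13996261e+00 -2.43881943e-04  3.43799441e-01] 91.99483928358909 65.5
scene {'fx': 462.30098936499576, 'fy': 462.30098936499576, 'cx': 255.4354633214915, 'cy': 192.13520154744282, 'origin': array([ 870.09202125, -398.47835905,  633.06048037]), 'rotation': array([ 0.84751363, -0.00884422,  0.66769526])}
top {'fx': 440.9384362354767, 'fy': 440.9384362354767, 'cx': 255.08209776430928, 'cy': 191.1933488504353, 'origin': array([410.77231574, 141.25698455, 979.89835942]), 'rotation': array([ 0.05381867,  0.02356991, -1.56420518])}
```

View pics/scene0.png

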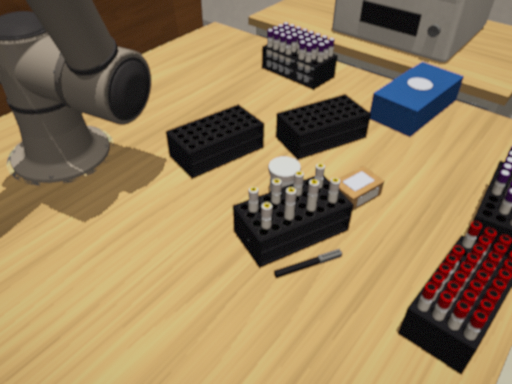

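View pics/top0.png

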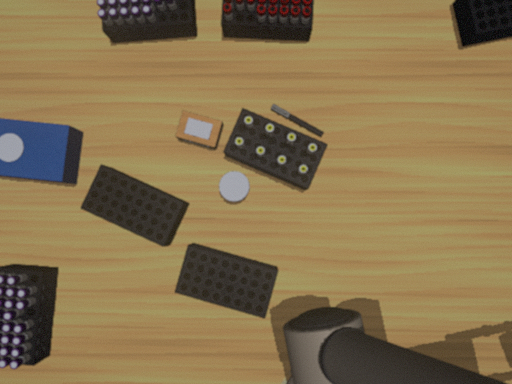

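The top view shows the target rack at about (275,148), with two rows of four caps: (249,119) to (313,147) and (239,141) to (303,169). The scene view shows it at (293,215). I'll zoom in on both.

```bash
python3 - <<'E'
import cv2,numpy as np
a=cv2.imread('pics/scene0.png')[155:265,225:365];b=cv2.imread('pics/top0.png')[95:195,215:335]
a=cv2.resize(a,(560,440),interpolation=3)[:, :];b=cv2.resize(b,(600,500),interpolation=3)
cv2.imwrite('pics/a.png',a);cv2.imwrite('pics/b.png',b)
E
```

```text
(no output)
```

View pics/a.png

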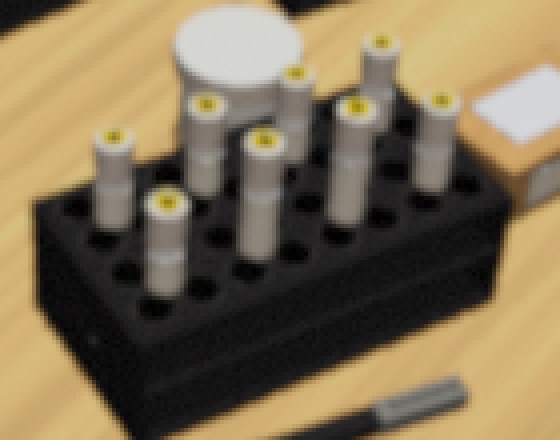

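View pics/b.png

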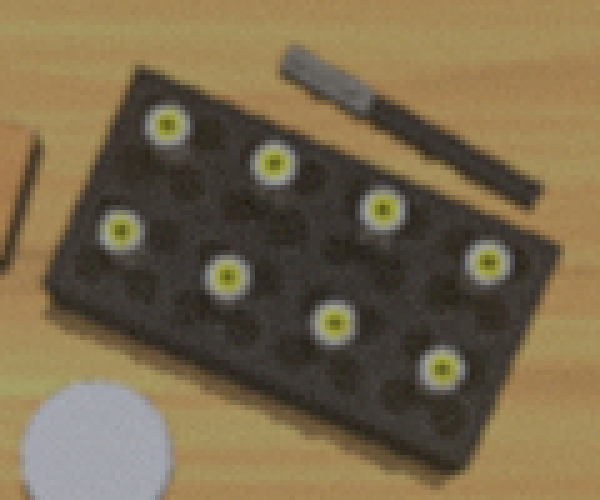

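The scene crop shows the two middle tubes of the front (pen-side) row standing taller, at about (265,140) and (357,107). I'll confirm this by triangulating the yellow cap dots across both views.

```bash
cat > h.py <<'E'
import cv2,numpy as np
from scipy.spatial.transform import Rotation as R
def ray(i,u,v):
    d=np.array([(u-i['cx'])/i['fx'],-(v-i['cy'])/i['fy'],-1.]);d=R.from_euler('xyz',i['rotation']).apply(d)
    return np.array(i['origin']),d/np.linalg.norm(d)
def onplane(i,u,v,z):
    o,d=ray(i,u,v);return o+d*(z-o[2])/d[2]
def tri(r1,r2):
    (o1,d1),(o2,d2)=r1,r2
    s=np.linalg.lstsq(np.c_[d1,-d2],o2-o1,rcond=None)[0]
    p,q=o1+s[0]*d1,o2+s[1]*d2
    return (p+q)/2,np.linalg.norm(p-q)
def dots(im,x0,y0,x1,y1,smin=110):
    big=cv2.resize(im[y0:y1,x0:x1],None,fx=4,fy=4,interpolation=cv2.INTER_CUBIC)
    h=cv2.cvtColor(big,cv2.COLOR_BGR2HSV)
    m=cv2.morphologyEx(cv2.inRange(h,(24,smin,60),(36,255,255)),cv2.MORPH_CLOSE,np.ones((9,9)))
    n,_,st,c=cv2.connectedComponentsWithStats(m)
    return [((c[k]+.5)/4-.5+[x0,y0],int(st[k,4])) for k in range(1,n) if st[k,4]>40]
E
python3 - <<'E'
from h import *
from plant import viewer
s=dots(cv2.imread('pics/scene0.png'),225,155,365,265);t=dots(cv2.imread('pics/top0.png'),215,95,335,195)
for x in (s,t): print([(c.round(1).tolist(),a) for c,a in x])
S,T=viewer.camera_info('scene'),viewer.camera_info('top')
from itertools import product
for c,a in t:
    for d,b in s:
        p,e=tri(ray(T,*c),ray(S,*d))
        if e<8 and 90<p[2]<160: print(c.round(1),d.round(1),p.round(1),round(e,1))
E
```

```text
[([320.1, 164.8], 204), ([298.8, 172.7], 188), ([335.0, 179.3], 251), ([276.2, 180.5], 216), ([313.8, 181.1], 314), ([290.6, 188.9], 351), ([253.0, 188.5], 242), ([266.4, 204.9], 307)]
[([248.0, 119.5], 250), ([269.2, 127.1], 289), ([291.2, 136.4], 294), ([238.7, 140.7], 273), ([312.2, 147.2], 268), ([260.0, 150.0], 285), ([281.5, 159.1], 281), ([303.1, 168.4], 290)]
[248.  119.5] [335.  179.3] [599.  176.9 117. ] 0.0
[269.2 127.1] [313.8 181.1] [581.  134.8 131.1] 0.3
[291.2 136.4] [290.6 188.9] [562.8  92.3 132.6] 0.2
[238.7 140.7] [320.1 164.8] [556.9 194.9 117.5] 0.3
[312.2 147.2] [266.4 204.9] [544.6  50.3 116.4] 0.5
[260. 150.] [298.8 172.7] [538.8 152.9 116.3] 0.5
[281.5 159.1] [276.2 180.5] [520.6 110.4 116.5] 0.1
[303.1 168.4] [253.  188.5] [502.5  68.1 116.9] 0.3
```

The geometry agrees with the sizes given: 46 mm pitch and a seated top at about 116 mm. The raised tubes are A (581,135), top at 131, and B (563,92), top at 132.6. Next I move above A with the fingers shut.

```bash
python3 -m creep '0.008 0.012 0 0 0 0 0; 0.016 0.024 0 0 0 0 0; 0.022 0.034 0 0 0 0 0; 0.022 0.034 0 0 0 0 0; 0.022 0.034 0 0 0 0 0; 0.022 0.034 0 0 0 0 0; 0.022 0.034 0 0 0 0 0; 0.022 0.034 0 0 0 0 0'; python3 -m creep '0.022 0.034 0 0 0 0 0; 0.022 0.034 0 0 0 0 0; 0.022 0.034 0 0 0 0 0; 0.022 0.034 0 0 0 0 0; 0.022 0.034 0 0 0 0 0; 0.022 0.034 0 0 0 0 0; 0.022 0.034 0 0 0 0 0; 0.022 0.034 0 0 0 0 0'
```

```text
time: 0.77
tool_pos: [333.4, -251.7, 292.2]
tcp_rot: [-3.141, -0.0, 0.343]
contact_force: [1.2, -0.0, -0.2]
grip_width: 43.2
finger_force: 0.0
time: 1.43
tool_pos: [509.0, 20.5, 292.1]
tcp_rot: [-3.141, 0.0, 0.344]
contact_force: [1.0, -0.4, 0.6]
grip_width: 0.2
finger_force: 0.0
```

```bash
python3 -m creep '0.020 0.032 0 0 0 0 0; 0.020 0.032 0 0 0 0 0; 0.018 0.028 0 0 0 0 0; 0.010 0.016 0 0 0 0 0; 0.004 0.006 -0.015 0 0 0 0; 0 0 -0.030 0 0 0 0; 0 0 -0.020 0 0 0 0; 0 0 -0.008 0 0 0 0'; python3 -m creep '0 0 0 0 0 0 0; 0 0 0 0 0 0 0'; python3 - <<'E'
from h import *
from plant import viewer,readout
print(readout.get_obs()['tool_pos'])
for n in("scene",): cv2.imwrite(f'pics/{n}1.png',cv2.resize(viewer.capture(n)[110:270,210:370,::-1],(600,600),interpolation=cv2.INTER_CUBIC))
E
```

```text
time: 2.1
tool_pos: [578.9, 132.5, 215.7]
tcp_rot: [-3.14, 0.006, 0.345]
contact_force: [-0.1, 0.0, 0.1]
grip_width: 0.3
finger_force: 0.0
time: 2.27
tool_pos: [581.0, 131.9, 219.8]
tcp_rot: [3.142, -0.0, 0.344]
contact_force: [-0.7, 0.8, 0.6]
grip_width: 0.5
finger_force: 0.0
[580.95929043 131.92670241 219.76139784]
```

View pics/scene1.png

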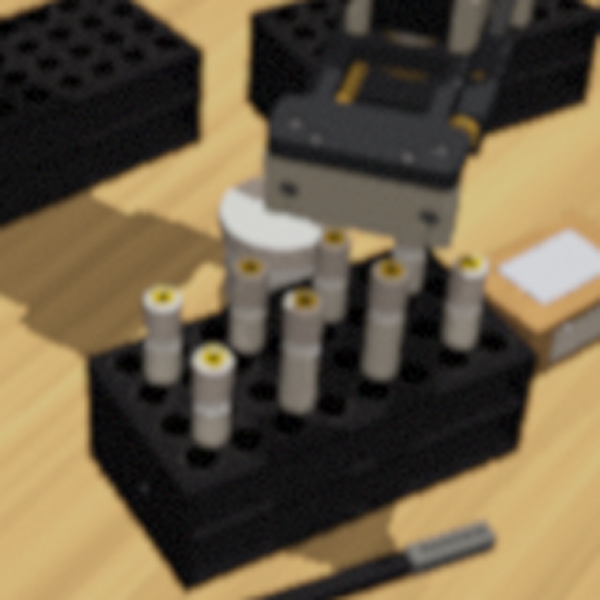

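```bash
python3 - <<'E'
from h import *
from plant import viewer,readout
cv2.imwrite('pics/wrist1.png',viewer.capture('wrist')[:,:,::-1])
i=viewer.camera_info('scene')
for p in([581,132,154],[581,132,220],[581,135,131]):
    c=R.from_euler('xyz',i['rotation']).inv().apply(np.array(p)-i['origin'])
    u=i['cx']-i['fx']*c[0]/c[2];v=i['cy']+i['fy']*c[1]/c[2]
    print(p,u,v,(u-210)*3.75,(v-110)*3.75)
E
```

```text
[581, 132, 154] 314.25008153590227 171.32869389796753 390.93780575963353 229.98260211737824
[581, 132, 220] 318.1906928820112 138.31906759091197 405.715098307542 106.19650346591989
[581, 135, 131] 313.9490841116908 181.07023702884345 389.80906541884053 266.51338885816295
```

View pics/wrist1.png

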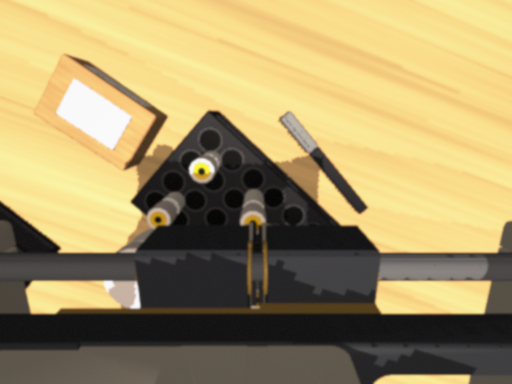

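The wrist picture shows the shut fingers with the gap at column 257 and tube A right under it at (252,220). The beige block in the scene picture is the end of the gripper body, not the fingers. I'll shift 3 mm in +y, lower to just above the cap, then press slowly.

```bash
python3 -m creep '0 0.003 -0.004 0 0 0 0; 0 0 -0.004 0 0 0 0; 0 0 -0.004 0 0 0 0; 0 0 -0.003 0 0 0 0; 0 0 -0.002 0 0 0 0; 0 0 -0.002 0 0 0 0; 0 0 -0.002 0 0 0 0; 0 0 -0.002 0 0 0 0'; python3 -m creep '0 0 -0.002 0 0 0 0; 0 0 -0.002 0 0 0 0; 0 0 -0.002 0 0 0 0; 0 0 -0.002 0 0 0 0'
```

```text
time: 3.03
tool_pos: [581.0, 134.7, 196.1]
tcp_rot: [3.142, -0.0, 0.344]
contact_force: [-0.4, -0.2, -0.2]
grip_width: 0.5
finger_force: 0.0
time: 3.37
tool_pos: [581.1, 134.7, 188.4]
tcp_rot: [3.141, -0.0, 0.344]
contact_force: [-1.0, 0.0, 4.3]
grip_width: 0.5
finger_force: 1.6
```

```bash
python3 -m creep '0 0 -0.0015 0 0 0 0; 0 0 -0.0015 0 0 0 0; 0 0 -0.001 0 0 0 0; 0 0 -0.001 0 0 0 0'; python3 -m creep '0 0 -0.0007 0 0 0 0; 0 0 -0.0007 0 0 0 0'
```

```text
time: 3.7
tool_pos: [581.1, 134.7, 183.2]
tcp_rot: [3.141, -0.0, 0.344]
contact_force: [-0.0, -0.4, 3.1]
grip_width: 0.6
finger_force: 1.5
time: 3.87
tool_pos: [581.1, 134.7, 181.8]
tcp_rot: [3.141, -0.0, 0.344]
contact_force: [-0.7, -1.0, 2.9]
grip_width: 0.1
finger_force: 1.5
```

```bash
python3 -m creep '0 0 -0.0005 0 0 0 0; 0 0 -0.0003 0 0 0 0'; python3 -m creep '0 0 -0.0004 0 0 0 0; 0 0 0 0 0 0 0'
```

```text
time: 4.03
tool_pos: [581.2, 134.8, 181.7]
tcp_rot: [3.141, -0.001, 0.344]
contact_force: [-2.1, -1.2, 8.4]
grip_width: 0.4
finger_force: 4.4
time: 4.2
tool_pos: [581.2, 134.8, 181.7]
tcp_rot: [3.141, -0.001, 0.344]
contact_force: [-2.4, -0.6, 9.3]
grip_width: 0.1
finger_force: 4.5
```

The force climbs at z 181.7 (181.5 expected), so A is home. Next I lift, move across to B and press it.

```bash
python3 -m creep '0 0 0.003 0 0 0 0; 0 0 0.010 0 0 0 0; 0 0 0.015 0 0 0 0; 0 0 0.008 0 0 0 0; -0.006 -0.014 0 0 0 0 0; -0.008 -0.019 0 0 0 0 0; -0.004 -0.010 0 0 0 0 0; 0 0 0 0 0 0 0'; python3 -m creep '0 0 0 0 0 0 0;0 0 0 0 0 0 0'
```

```text
time: 4.87
tool_pos: [562.5, 90.1, 216.9]
tcp_rot: [3.141, 0.001, 0.342]
contact_force: [0.9, 0.4, 0.1]
grip_width: 0.4
finger_force: 0.0
time: 5.03
tool_pos: [563.3, 92.1, 216.7]
tcp_rot: [-3.141, -0.001, 0.344]
contact_force: [-0.0, 0.7, 0.6]
grip_width: 0.5
finger_force: 0.0
```

Tip is at about 151; the cap top is at about 132.6.

```bash
python3 -m creep '0 0 -0.004 0 0 0 0; 0 0 -0.004 0 0 0 0; 0 0 -0.003 0 0 0 0; 0 0 -0.002 0 0 0 0; 0 0 -0.002 0 0 0 0; 0 0 -0.002 0 0 0 0; 0 0 -0.002 0 0 0 0; 0 0 -0.002 0 0 0 0'; python3 -m creep '0 0 -0.002 0 0 0 0; 0 0 -0.002 0 0 0 0; 0 0 -0.002 0 0 0 0; 0 0 -0.002 0 0 0 0'
```

```text
time: 5.7
tool_pos: [563.1, 91.7, 195.6]
tcp_rot: [3.141, -0.0, 0.344]
contact_force: [-0.1, 0.4, 3.3]
grip_width: 0.3
finger_force: 1.5
time: 6.03
tool_pos: [563.1, 91.7, 187.7]
tcp_rot: [3.141, -0.001, 0.344]
contact_force: [-1.0, -1.0, 3.2]
grip_width: 0.6
finger_force: 1.6
```

```bash
python3 -m creep '0 0 -0.0015 0 0 0 0; 0 0 -0.0015 0 0 0 0; 0 0 -0.001 0 0 0 0; 0 0 -0.001 0 0 0 0'; python3 -m creep '0 0 -0.0007 0 0 0 0; 0 0 -0.0006 0 0 0 0; 0 0 -0.0005 0 0 0 0; 0 0 0 0 0 0 0'
```

```text
time: 6.37
tool_pos: [563.0, 91.7, 182.6]
tcp_rot: [3.141, -0.0, 0.344]
contact_force: [-0.6, 0.5, 2.3]
grip_width: 0.3
finger_force: 1.5
time: 6.7
tool_pos: [563.2, 91.7, 181.7]
tcp_rot: [3.141, -0.001, 0.344]
contact_force: [-3.0, -0.4, 7.9]
grip_width: 0.4
finger_force: 4.2
```

B stopped at the same height. I'll withdraw clear of the views and check all eight caps.

```bash
python3 -m creep '0 0 0.003 0 0 0 0; 0 0 0.010 0 0 0 0; 0 0 0.025 0 0 0 0; 0 0 0.030 0 0 0 0; 0 0 0.030 0 0 0 0; -0.010 -0.020 0.010 0 0 0 0; -0.018 -0.034 0 0 0 0 0; -0.018 -0.034 0 0 0 0 0'; python3 -m creep '-0.018 -0.034 0 0 0 0 0; -0.018 -0.034 0 0 0 0 0; -0.018 -0.034 0 0 0 0 0; -0.018 -0.034 0 0 0 0 0; -0.016 -0.030 0 0 0 0 0; -0.008 -0.015 0 0 0 0 0; 0 0 0 0 0 0 0; 0 0 0 0 0 0 0'; python3 - <<'E'
from h import *
from plant import viewer,readout
s0=viewer.capture('scene')[:,:,::-1].copy();t0=viewer.capture('top')[:,:,::-1].copy()
cv2.imwrite('pics/s2.png',s0);cv2.imwrite('pics/t2.png',t0)
s=dots(s0,225,155,365,265);t=dots(t0,215,95,335,195)
S,T=viewer.camera_info('scene'),viewer.camera_info('top')
for c,a in t:
    for d,b in s:
        p,e=tri(ray(T,*c),ray(S,*d))
        if e<8 and 90<p[2]<160: print(p.round(1),round(e,1))
cv2.imwrite('pics/c2.png',np.vstack([cv2.resize(s0[130:300,200:420],(660,300)),cv2.resize(t0[90:220,160:350],(660,300))])[:, :])
E
```

```text
time: 7.37
tool_pos: [516.8, 3.4, 290.1]
tcp_rot: [3.14, -0.002, 0.346]
contact_force: [0.3, -0.3, 0.3]
grip_width: 0.1
finger_force: 0.0
time: 8.03
tool_pos: [420.8, -177.8, 289.2]
tcp_rot: [3.142, -0.0, 0.341]
contact_force: [0.0, 0.0, 0.6]
grip_width: 0.4
finger_force: 0.0
[599.1 176.8 117. ] 0.1
[580.6 134.4 118.4] 0.7
[562.8  92.4 117.7] 0.4
[556.9 195.  117.4] 0.4
[544.6  50.3 116.2] 0.4
[538.8 152.9 116.2] 0.5
[520.7 110.4 116.6] 0.1
[502.5  68.1 116.9] 0.3
```

View pics/c2.png

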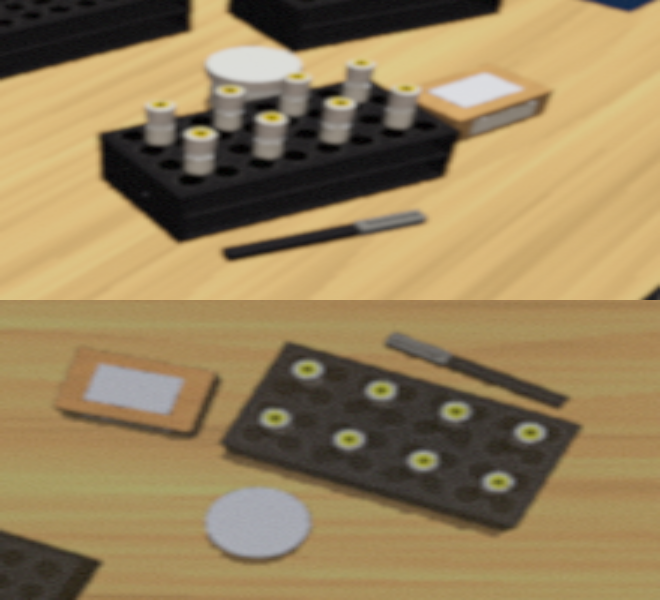

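The picture shows all eight caps level and the jar, pen and box unmoved. The pressed caps measure within about 2 mm of the rest. Both stopped hard at the same tip height, 116.2 mm, which matches the seated height of 116 mm.

```bash
python3 -c "
from plant import order
print(order.close_job())"
```

```text
the job is handed in; nothing more can be done
None
```

Both raised tubes were pressed down to their hard stops at the seated height (wrist force under 10 N). The other six tubes, the jar, the pen and the label box look unmoved, and I handed the job in after about 8 s of robot time.

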